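# Ratchet the pasta sheeter's clamp nut tight

## Task

Tighten the clamp nut on the pasta sheeter (the metal machine with rollers): hold the black handle of the ratchet wrench that sits on it and swing it back and forth, clockwise (seen from above) to drive and back to slip, until the nut's pointer lies against its stop peg, then let go. Do not move the similar wrench on the wooden coffee mill.

Things in the scene. Friction and masses are not known exactly. Their poses are not given: they have to be found in the camera images.
- clamp_nut (a joint): Turn of the sheeter's nut, rad: starts at 0 to 0.4, grows clockwise seen from above, stops softly at 2.3 with its pointer against the stop peg. Steel flange, 58 mm wide, under the wrench head; pointer tab 8 mm wide reaches 49 mm from the axis. Peg: upright, 8 mm thick, 38 mm high, 42 mm from the axis, on the side away from the handle. Only the wrench turns it (0.5 N m); stays where left.
- nut_axis (a point): Point on the fixed vertical axis about which nut and wrench turn, 50 mm above the worktop, level with the handle's centre. Its z axis is up; its -x axis is the middle direction of the handle's swing. It belongs to the sheeter's steel foot plate (265 by 245 by 8 mm); the sheeter (two bright rollers between cheeks, 180 by 110 mm, 125 mm high) stands on its +x -y side.
- ratchet_grip (a point): Centre of the sheeter wrench's level black grip, 130 mm from nut_axis; grip 105 long, 22 wide, 18 mm high. Its x axis runs along the handle to the nut. Captive, swings 0.62 rad either side of the middle between two 60 mm high stop pins, starts within 0.45 rad of it. Clockwise it carries the nut after up to 0.35 rad of free play (18 teeth); anticlockwise it slips and the nut stays.
- mill_ratchet_grip (a point): Centre of the grip of a like wrench on the other machine, the wooden coffee mill with a steel hopper, on the same kind of foot plate: it must stay where it is.

How it is judged:
By the outcome, as a careful person would: the job done as asked, in the order asked, and still so for the second after the job is handed in, with the robot touching nothing.
It also fails if it takes over 58 s, if anything falls off the work surface, if the arm or the gripper's body presses on something with over 40 N, if the wrist force passes 120 N, or if a joint passes its speed limit or range.

## Robot

A 7-joint arm with a two-finger parallel gripper is mounted at the origin on the work surface. World frame = base frame: x ahead of the robot, y to its left, z up, the work surface at z = 0. Lengths are in mm, angles in rad, forces in N, time in s.
With the tool pointing down it reaches from about 350 to 900 mm from the base axis. Payload 19.9 kg.
Tool frame: the origin (TCP) lies at the centre of the arm's flange, where the gripper is bolted on; the fingertips stand 173 mm ahead of it and the grasp point (between the pads) lies 155 mm ahead of it (tip_extent is the distance from the TCP to the fingertips, in mm); z points along the fingers, y is the line along which they close (so a half turn about z gives the same grasp; the last joint's range is limited). The gripper opens to 85 mm and grips with 20 to 120 N. Pads are 22 mm wide; open, the fingers measure 114 mm over their backs; the gripper's body (76 mm by 85 mm) begins 54 mm behind the grasp point. The pads swing forward as they close: fully open they stand 13 mm farther back than shut.
Start: joints at [-1.21, 0.417, -0.01, 1.614, 0.005, 1.111, -0.053], TCP at [244.409, 575.224, 404.66] pointing down, gripper open.
Joint ranges: [-2.81, 2.81], [-0.39, 2.02], [-1.27, 1.25], [0.06, 2.57], [-1.19, 4.33], [0.19, 2], [-2.82, 2.82]. Speed limits (rad/s): [1.89, 1.89, 2.39, 2.39, 3.01, 3.01, 3.01].

## Interface

Orientations are given as a rotation vector (axis times angle).
In Python, from cell import * gives the robot as it stands.
- The arm moves only by the tool play_rows, never from a script. Its argument "series" is a list that holds one entry, the list of rows, each a list of 5 numbers: the gripper command: -1 is shut, 1 is fully open, values between are in proportion, then the shift along the tool's x, y, z in m, then the turn about the tool's z in rad. In form: [[[jaw, tx, ty, tz, roll], ...]]. A call has 1 to 5 rows; each row shifts and turns the commanded pose from where the row before left it, along the tool's axes as they then stand; what a row does not reach is not made up. A row lasts 1/12 s, in which the tool goes at most 41.7 mm and 7.16 degrees, less where a joint would pass 70% of its speed; a pose out of reach is approached as far as the arm can. A call is refused whole if a number of a shift passes 0.0417 or a number of a turn 0.125, either way. A call with a gripper value outside its range is refused whole. The fingers move at their own pace and stop on an object; "squeeze" is the grip in N (left out, the last holds). Time passes only in rows, so rows that do not move let the fingers close. It gives the time, the measured TCP pose, the force, the opening and the grip force at its end, in the units of the state.
- state(): the state, without advancing time (a new reading comes with each control period).
- get_image(name): name is "scene" or "top" or "wrist"; returns a dict with "img" (400x640x3 uint8, red, green, blue), "z_map" (400x640 float32, mm along the optical axis (not along the pixel's ray), 0 where there is no reading), "intrinsics" (3x3 intrinsics, pixels), "R" (3x3) and "t" (3): a world point X has camera coordinates R X + t. Camera axes: x right, y down, z forward; pixel columns grow to the right and rows downward; lengths in mm; the calibration is good to about 2 mm. The wrist camera is an equidistant fisheye: a pixel r from the principal point sees the ray r / f radians off the axis. A picture is of the moment at which its call begins.
- finish_job(): hands the job in; it is judged then, once.
Trained networks look in a picture, given as the dict that the camera call returned (one of the last four; its "shot" number tells which), for a name from the list of things; names that differ only in an ending like _2 or _b are one class to them, and where a whole thing is asked for, a point or a joint stands for the part that bears it (a point fixed in the world has none). Each returns a list of dicts, best first, with "conf" (0 to 1); they miss things now and then, are a little off and sometimes report something else, mostly with a low value. They report only what shows in the picture. A call takes as long as a camera call.
- search_frame(picture, label): "xyz" ([x, y, z] in mm, in the coordinates of the camera as it stood for that picture, good to about 4 mm: the middle of the surface that is visible of it).
The state is a dict: "time_s": time; "qpos": joint angles; "dq": joint speeds; "effort": joint torques, N m; "tcp_pos": TCP position; "ee_rot": TCP orientation; "ft_force": force on the tool from outside, world axes, zero at the start; "wrist_torque": the same for the moment, N m; "finger_gap": finger opening in mm; "finger_force": force on a finger pad.
Only numpy, scipy, OpenCV 4.12 (cv2) and the standard library are available. Lean on these libraries where they do the work, as an engineer would, in place of code of your own. Each camera call takes 0.05 s, during which the arm holds its last target. There are 200 camera calls.

## Working session

There is one attempt and no reset: what is moved stays moved. The work goes in short steps, Python scripts to look and compute and a tool call to move; the robot and the scene stay as the last step left them, time stands still between calls to the robot, and variables do not carry over. Pictures are saved under pics/ and viewed, at most 10 in all, crops included, and the job is handed in when it is done.

Besides the shell and the picture viewer there is one more tool, called by a JSON object that holds its "name" and its "arguments". play_rows: Moves the arm, as the interface text tells. Its arguments: {"type":"object","properties":{"series":{"type":"array","items":{"type":"array","items":{"type":"array","items":{"type":"number"}}}},"squeeze":{"type":"number"}},"required":["series"]}

```bash
mkdir -p pics; cat > h.py <<'E'
from cell import *
import numpy as np, cv2
from scipy.spatial.transform import Rotation as Ro
def world(p,x): return np.array(p["R"]).T@(np.array(x)-np.array(p["t"]))
def look(cam,labels,save=None):
    p=get_image(cam)
    if save: cv2.imwrite("pics/"+save,cv2.cvtColor(p["img"],cv2.COLOR_RGB2BGR))
    for l in labels:
        for d in search_frame(p,l)[:3]:
            X=world(p,d["xyz"]); c=np.array(d["xyz"]); u=np.array(p["intrinsics"])@c/c[2]
            print(cam,l,round(d["conf"],2),X.round(0),"px",u[:2].round(0))
    return p
E
python3 - <<'E'
from h import *
L=["ratchet_grip","mill_ratchet_grip","nut_axis","clamp_nut"]
look("top",L,"top1.png"); look("scene",L,"scene1.png")
s=state(); print(s["time_s"],s["tcp_pos"],s["ee_rot"],s["finger_gap"]); print(Ro.from_rotvec(s["ee_rot"]).as_matrix().round(3))
E
```

```text
top ratchet_grip 0.66 [502. 341.  57.] px [169. 234.]
top mill_ratchet_grip 0.72 [ 627. -233.   55.] px [432. 179.]
top mill_ratchet_grip 0.52 [505. 339.  55.] px [170. 232.]
top nut_axis 0.6 [604. 201.  29.] px [237. 190.]
top clamp_nut 0.42 [560. 284.  29.] px [200. 209.]
scene ratchet_grip 0.96 [520. 328.  58.] px [470. 239.]
scene mill_ratchet_grip 0.69 [ 653. -222.   63.] px [209. 206.]
scene nut_axis 0.81 [649. 230.  28.] px [406. 281.]
scene clamp_nut 0.66 [573. 314.  37.] px [456. 262.]
0.5 [244.40733966 575.22023946 404.63304228] [ 6.26894466e-01  3.07836790e+00 -1.91020998e-04] 85.43658070690155
[[-0.92   0.391  0.   ]
 [ 0.391  0.92  -0.   ]
 [-0.    -0.    -1.   ]]
```

```bash
python3 - <<'E'
import cv2,numpy as np
a=cv2.imread("pics/top1.png");b=cv2.imread("pics/scene1.png")
a=cv2.resize(a[130:290,90:290],(800,640))[:600]
cv2.imwrite("pics/a.png",a); cv2.imwrite("pics/b.png",cv2.resize(b[170:350,330:570],(800,600)))
E
```

```text
(no output)
```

View pics/a.png

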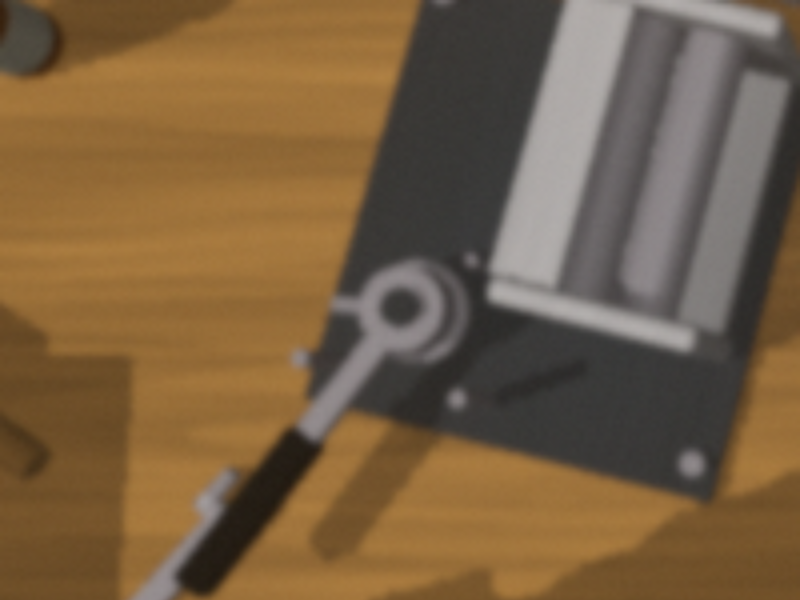

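View pics/b.png

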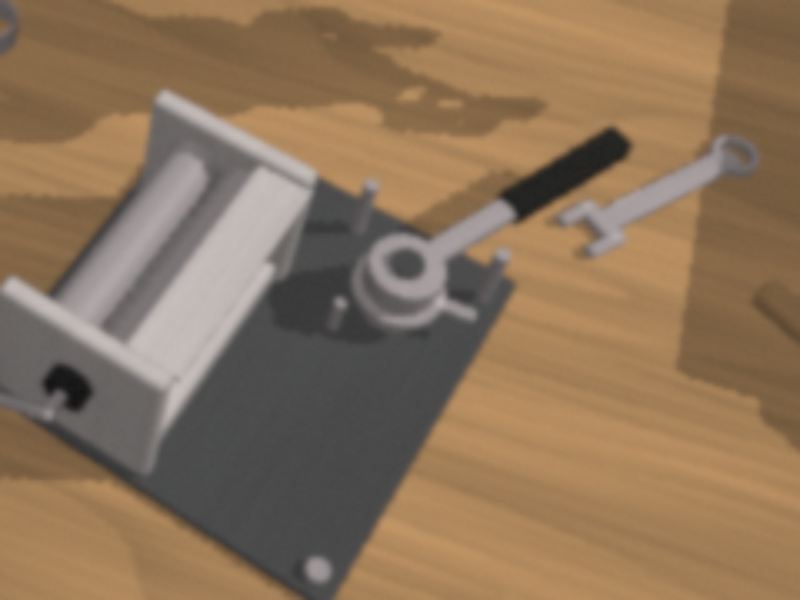

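View pics/top1.png

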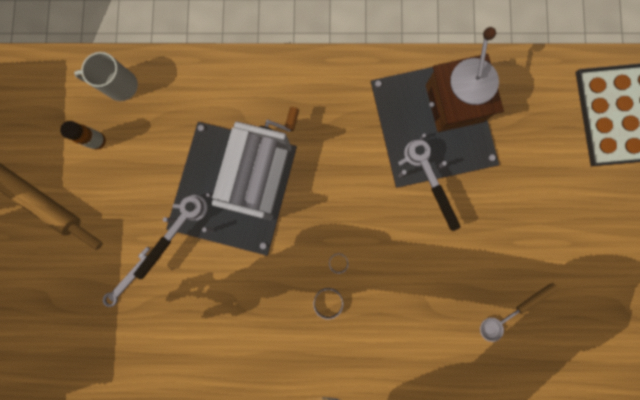

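The top crop shows the sheeter wrench head at full-picture px (191,207), its grip centred near (153,258), and the pins at (165,219) and (204,230). The peg is at (207,195). The nut's pointer points left, and a loose spanner lies left of the grip at about (143,255). The mill wrench is on the right.

```bash
python3 - <<'E'
from h import *
p=get_image("top");K=np.array(p["intrinsics"]);R=np.array(p["R"]);t=np.array(p["t"])
def bp(u,v,z):
    d=R.T@np.linalg.inv(K)@[u,v,1];c=-R.T@t;return c+d*(z-c[2])/d[2]
f=lambda x,y:(90+x/4,130+y/4)
P={n:bp(*f(*c),z) for n,c,z in [("head",(401,307),62),("gripA",(308,435),59),("gripB",(198,588),59),("pin1",(300,357),60),("pin2",(457,398),60),("peg",(471,259),46),("ptr",(335,303),30)]}
for n,v in P.items():
    d=v-P["head"];print(n,v.round(0),"r",np.hypot(*d[:2]).round(0),"ang",np.arctan2(d[1],d[0]).round(3))
Z=p["z_map"]
v,u=np.mgrid[0:400,0:640];W=(np.stack([(u-K[0,2])/K[0,0]*Z,(v-K[1,2])/K[1,1]*Z,Z],-1)-t)@R
m=(P["gripA"]+P["gripB"])/2;print("mid",m.round(0))
B=W[225:300,100:180];g=B.reshape(-1,3);col=p["img"][225:300,100:180].reshape(-1,3).max(1)
s=(g[:,2]>40)&(g[:,2]<80)&(col<70);q=g[s];print("grip pts",s.sum(),q.mean(0).round(0))
c=q[:,:2]-q[:,:2].mean(0);e=np.linalg.svd(c,full_matrices=False)[2][0];pr=c@e;print(e,pr.min(),pr.max(), np.arctan2(e[1],e[0]))
for uv in [f(225,490),f(205,510),f(150,585),(110,300),f(300,357)]: print(uv,W[int(uv[1]),int(uv[0])].round(0))
st=state();print(st["ft_force"])
E
```

```text
head [561. 295.  62.] r 0.0 ang 0.0
gripA [491. 343.  59.] r 85.0 ang 2.533
gripB [409. 399.  59.] r 185.0 ang 2.542
pin1 [533. 350.  60.] r 62.0 ang 2.037
pin2 [512. 262.  60.] r 59.0 ang -2.561
peg [590. 263.  46.] r 43.0 ang -0.843
ptr [566. 345.  30.] r 50.0 ang 1.481
mid [450. 371.  59.]
grip pts 458 [450. 375.  58.]
[-0.81092422  0.58515119] -49.82063970260141 51.01999571195863 2.5165261674279003
(146.25, 252.5) [460. 414.   5.]
(141.25, 257.5) [449. 424.   8.]
(127.5, 276.25) [405. 453.   9.]
(110, 300) [351. 490.   6.]
(165.0, 219.25) [534. 349.  61.]
[-0.06105188 -0.28932495 -0.49406484]
```

{"name": "play_rows", "arguments": {"series": [[[1,-0.027,-0.0105,0.01,0],[1,-0.027,-0.0105,0.01,0],[1,-0.027,-0.0105,0.01,0],[1,-0.027,-0.0105,0.01,0],[1,-0.027,-0.0105,0.01,0]]]}}

```text
time_s: 0.97
tcp_pos: [348.9, 473.0, 354.4]
ee_rot: [0.627, 3.078, 0.0]
ft_force: [0.3, 0.3, 0.3]
finger_gap: 85.4
finger_force: 0.0
```

{"name": "play_rows", "arguments": {"series": [[[1,-0.027,-0.0105,0.01,0],[1,-0.027,-0.0105,0.01,0],[1,-0.027,-0.0105,0.01,0],[1,-0.027,-0.0105,0.01,0],[1,-0.026,-0.0105,0.01,0]]]}}

```text
time_s: 1.38
tcp_pos: [451.9, 372.2, 304.3]
ee_rot: [0.627, 3.078, 0.0]
ft_force: [0.3, 0.6, 0.4]
finger_gap: 85.3
finger_force: 0.0
```

{"name": "play_rows", "arguments": {"series": [[[1,0,0,0.01,0.1],[1,0,0,0.01,0.1],[1,0,0,0.0,0.01],[1,0,0,0,0]]]}}

```text
time_s: 1.72
tcp_pos: [450.7, 373.6, 284.5]
ee_rot: [-0.942, -2.997, 0.001]
ft_force: [-0.4, 0.3, 0.1]
finger_gap: 85.3
finger_force: 0.0
```

```bash
cat >> h.py <<'E'
def st():
    s=state();R=Ro.from_rotvec(s["ee_rot"]).as_matrix();x=R[:,0];p=np.array(s["tcp_pos"])
    A=np.array([561,295]);d=p[:2]-A
    print("t",round(s["time_s"],2),"tcp",p.round(1),"xang",round(float(np.arctan2(x[1],x[0])),3),"tilt",R[:,2].round(3),"pos ang",round(float(np.arctan2(d[1],d[0])),3),"r",np.hypot(*d).round(1),"F",np.round(s["ft_force"],1),"gap",round(s["finger_gap"],1),"q7",np.round(s["qpos"],2))
E
python3 - <<'E'
from h import *
st();look("wrist",["ratchet_grip","clamp_nut"],"w1.png")
E
```

```text
t 1.72 tcp [450.7 373.6 284.5] xang 2.532 tilt [-0.001 -0.001 -1.   ] pos ang 2.523 r 135.5 F [-0.4  0.3  0.1] gap 85.3 q7 [-0.83  0.49  0.12  1.82 -0.07  0.84  0.28]
wrist ratchet_grip 0.76 [462. 368.  60.] px [320. 237.]
wrist ratchet_grip 0.15 [516. 325.  30.] px [314. 294.]
wrist clamp_nut 0.61 [554. 317.  36.] px [332. 333.]
```

View pics/w1.png

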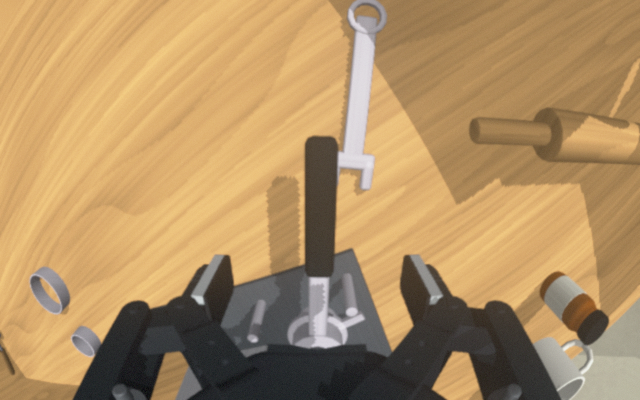

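The wrist picture shows the black grip centred between the fingers (about px 320,205) and aligned with the tool. The spanner lies flat beside it at (360,150). I'll lower the gripper and grasp.

{"name": "play_rows", "arguments": {"series": [[[1,-0.004,0,0.025,0],[1,0,0,0.025,0],[1,0,0,0.02,0],[1,0,0,0.01,0],[-1,0,0,0,0]]], "squeeze": 60}}

```text
time_s: 2.28
tcp_pos: [453.7, 370.9, 203.3]
ee_rot: [-0.943, -2.995, 0.003]
ft_force: [0.7, -0.1, -0.9]
finger_gap: 75.3
finger_force: 0.0
```

{"name": "play_rows", "arguments": {"series": [[[-1,0,0,0,0],[-1,0,0,0,0],[-1,0,0,0,0],[-1,0,0,0,0],[-1,0,0,0,0]]]}}

```text
time_s: 2.7
tcp_pos: [454.5, 371.4, 205.9]
ee_rot: [0.946, 2.995, 0.003]
ft_force: [-1.7, 0.0, 6.1]
finger_gap: 21.0
finger_force: 58.4
```

```bash
python3 -c "
from h import *
st()"
```

```text
t 2.7 tcp [454.5 371.4 205.9] xang 2.53 tilt [ 0.001  0.001 -1.   ] pos ang 2.519 r 131.1 F [-1.7  0.   6.1] gap 21.0 q7 [-0.82  0.61  0.1   1.85 -0.09  0.69  0.3 ]
```

Gripped at 21 mm gap. Now swinging back (anticlockwise) 0.92 rad.

{"name": "play_rows", "arguments": {"series": [[[-1,-0.0009,-0.0149,0,-0.115],[-1,-0.0009,-0.0149,0,-0.115],[-1,-0.0009,-0.0149,0,-0.115],[-1,-0.0009,-0.0149,0,-0.115]]]}}

```text
time_s: 3.03
tcp_pos: [432.2, 315.9, 205.8]
ee_rot: [0.229, 3.132, 0.002]
ft_force: [4.4, -2.2, 6.6]
finger_gap: 21.3
finger_force: 60.3
```

```bash
python3 -c "
from h import *
st()"
```

```text
t 3.03 tcp [432.2 315.9 205.8] xang 2.996 tilt [ 0.002  0.001 -1.   ] pos ang 2.981 r 130.5 F [ 4.4 -2.2  6.6] gap 21.3 q7 [-0.67  0.54 -0.02  1.97  0.02  0.63  0.72]
```

{"name": "play_rows", "arguments": {"series": [[[-1,-0.0009,-0.0149,0,-0.115],[-1,-0.0009,-0.0149,0,-0.115],[-1,-0.0009,-0.0149,0,-0.115],[-1,-0.0009,-0.0149,0,-0.115],[-1,0,0,0,0]]]}}

```text
time_s: 3.45
tcp_pos: [437.9, 255.0, 205.8]
ee_rot: [-0.492, 3.102, -0.001]
ft_force: [-8.4, 3.6, 14.2]
finger_gap: 21.3
finger_force: 61.5
```

{"name": "play_rows", "arguments": {"series": [[[-1,-0.0009,0.0149,0,0.115],[-1,-0.0009,0.0149,0,0.115],[-1,-0.0009,0.0149,0,0.115],[-1,-0.0009,0.0149,0,0.115],[-1,-0.0009,0.0149,0,0.115]]]}}

```text
time_s: 3.87
tcp_pos: [435.7, 331.6, 205.8]
ee_rot: [0.426, 3.112, 0.001]
ft_force: [1.8, -3.5, 8.5]
finger_gap: 21.0
finger_force: 60.8
```

```bash
python3 -c "
from h import *
st()"
```

```text
t 3.87 tcp [435.7 331.6 205.8] xang 2.87 tilt [ 0.001  0.001 -1.   ] pos ang 2.857 r 130.6 F [ 1.8 -3.5  8.5] gap 21.0 q7 [-0.72  0.55  0.01  1.94 -0.01  0.64  0.6 ]
```

{"name": "play_rows", "arguments": {"series": [[[-1,-0.0009,0.0149,0,0.115],[-1,-0.0009,0.0149,0,0.115],[-1,-0.0009,0.0149,0,0.115],[-1,-0.0009,0.0149,0,0.115],[-1,-0.0007,0.013,0,0.1]]]}}

```text
time_s: 4.28
tcp_pos: [473.6, 393.0, 205.8]
ee_rot: [1.269, 2.874, 0.001]
ft_force: [-2.1, -6.1, 11.2]
finger_gap: 21.4
finger_force: 61.0
```

```bash
python3 - <<'E'
from h import *
st();look("scene",["clamp_nut"],"s2.png")
a=cv2.imread("pics/s2.png")[220:300,400:510];cv2.imwrite("pics/s2c.png",cv2.resize(a,(770,560),interpolation=cv2.INTER_CUBIC))
E
```

```text
t 4.28 tcp [473.6 393.  205.8] xang 2.31 tilt [ 0.001  0.001 -1.   ] pos ang 2.299 r 131.4 F [-2.1 -6.1 11.2] gap 21.4 q7 [-0.86  0.65  0.16  1.77 -0.14  0.73  0.11]
scene clamp_nut 0.58 [586. 311.  34.] px [453. 267.]
```

View pics/s2c.png

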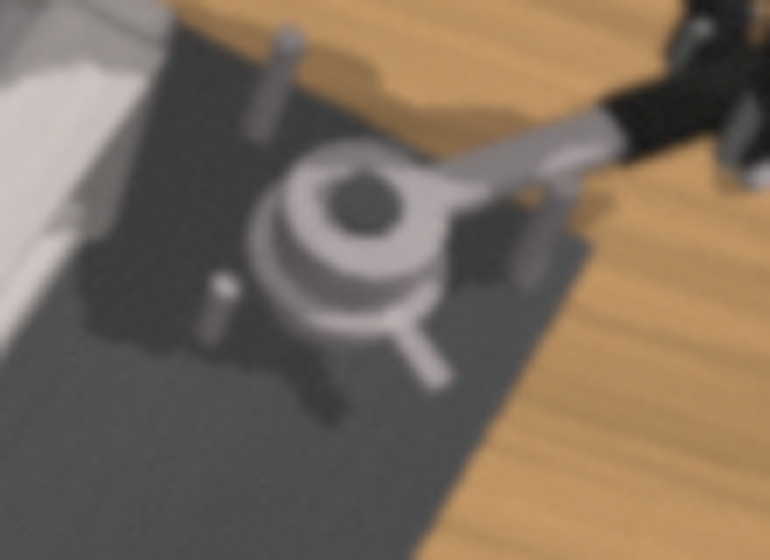

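The nut turned: its pointer is now at crop (430,375), while the peg is at (220,300) and the handle is close to the drive-side pin. Next stroke: back 1.15 rad and drive again.

{"name": "play_rows", "arguments": {"series": [[[-1,-0.0009,-0.0149,0,-0.115],[-1,-0.0009,-0.0149,0,-0.115],[-1,-0.0009,-0.0149,0,-0.115],[-1,-0.0009,-0.0149,0,-0.115],[-1,-0.0009,-0.0149,0,-0.115]]]}}

```text
time_s: 4.8
tcp_pos: [435.0, 328.7, 205.8]
ee_rot: [0.384, 3.118, 0.002]
ft_force: [0.2, -1.6, 8.6]
finger_gap: 20.9
finger_force: 60.9
```

{"name": "play_rows", "arguments": {"series": [[[-1,-0.0009,-0.0149,0,-0.115],[-1,-0.0009,-0.0149,0,-0.115],[-1,-0.0009,-0.0149,0,-0.115],[-1,-0.0009,-0.0149,0,-0.115],[-1,-0.0009,-0.0149,0,-0.115]]]}}

```text
time_s: 5.22
tcp_pos: [438.1, 254.7, 205.8]
ee_rot: [-0.516, 3.099, 0.0]
ft_force: [-3.6, -0.2, 13.3]
finger_gap: 21.2
finger_force: 61.5
```

```bash
python3 -c "
from h import *
st()"
```

```text
t 5.22 tcp [438.1 254.7 205.8] xang -2.812 tilt [ 0.  0. -1.] pos ang -2.824 r 129.4 F [-3.6 -0.2 13.3] gap 21.2 q7 [-0.48  0.51 -0.14  2.04  0.12  0.6   1.21]
```

{"name": "play_rows", "arguments": {"series": [[[-1,-0.0009,0.0149,0,0.115],[-1,-0.0009,0.0149,0,0.115],[-1,-0.0009,0.0149,0,0.115],[-1,-0.0009,0.0149,0,0.115],[-1,-0.0009,0.0149,0,0.115]]]}}

```text
time_s: 5.63
tcp_pos: [435.5, 329.2, 205.7]
ee_rot: [-0.403, -3.115, 0.001]
ft_force: [-4.5, -6.1, 14.6]
finger_gap: 20.9
finger_force: 61.7
```

{"name": "play_rows", "arguments": {"series": [[[-1,-0.0009,0.0149,0,0.115],[-1,-0.0009,0.0149,0,0.115],[-1,-0.0009,0.0149,0,0.115],[-1,-0.0009,0.0149,0,0.115],[-1,-0.0009,0.0149,0,0.115]]]}}

```text
time_s: 6.05
tcp_pos: [473.7, 392.7, 205.8]
ee_rot: [-1.269, -2.872, 0.0]
ft_force: [-7.0, -7.1, 13.4]
finger_gap: 21.3
finger_force: 61.6
```

```bash
python3 - <<'E'
from h import *
st();look("scene",["clamp_nut"],"s3.png")
a=cv2.imread("pics/s3.png")[220:300,400:510];cv2.imwrite("pics/s3c.png",cv2.resize(a,(770,560),interpolation=cv2.INTER_CUBIC))
E
```

```text
t 6.05 tcp [473.7 392.7 205.8] xang 2.309 tilt [-0.001  0.    -1.   ] pos ang 2.3 r 131.0 F [-7.  -7.1 13.4] gap 21.3 q7 [-0.86  0.65  0.16  1.77 -0.14  0.73  0.11]
scene clamp_nut 0.58 [579. 295.  36.] px [446. 262.]
```

View pics/s3c.png

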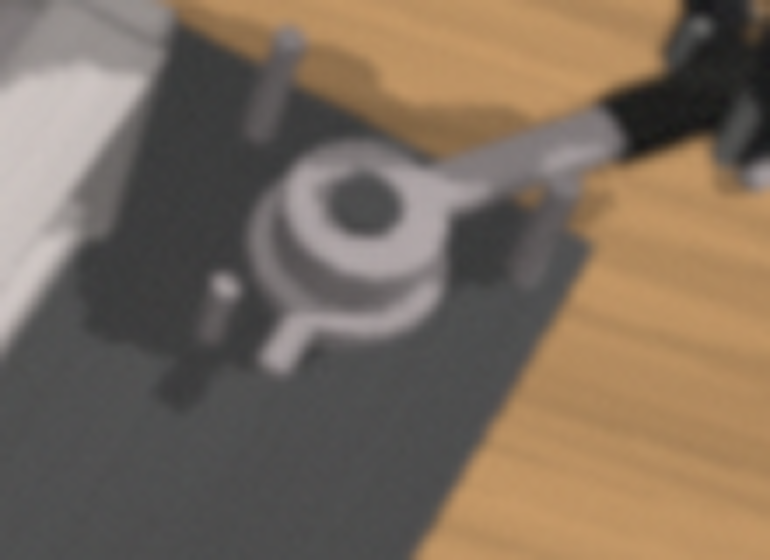

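The pointer is now at crop (285,345), a few tenths of a radian short of the peg at (215,310). One more stroke, finishing in small steps while watching the force.

{"name": "play_rows", "arguments": {"series": [[[-1,-0.0009,-0.0149,0,-0.115],[-1,-0.0009,-0.0149,0,-0.115],[-1,-0.0009,-0.0149,0,-0.115],[-1,-0.0009,-0.0149,0,-0.115],[-1,-0.0009,-0.0149,0,-0.115]]]}}

```text
time_s: 6.57
tcp_pos: [435.4, 328.9, 205.7]
ee_rot: [0.383, 3.118, 0.002]
ft_force: [-2.3, 2.2, 7.9]
finger_gap: 21.1
finger_force: 60.9
```

{"name": "play_rows", "arguments": {"series": [[[-1,-0.0009,-0.0149,0,-0.115],[-1,-0.0009,-0.0149,0,-0.115],[-1,-0.0009,-0.0149,0,-0.115],[-1,-0.0009,-0.0149,0,-0.115],[-1,-0.0009,-0.0149,0,-0.115]]]}}

```text
time_s: 6.98
tcp_pos: [438.4, 254.9, 205.7]
ee_rot: [0.517, -3.098, -0.001]
ft_force: [-5.8, 1.8, 13.8]
finger_gap: 21.3
finger_force: 61.7
```

{"name": "play_rows", "arguments": {"series": [[[-1,-0.0003,0.0091,0,0.07],[-1,-0.0003,0.0091,0,0.07],[-1,-0.0003,0.0091,0,0.07],[-1,-0.0003,0.0091,0,0.07],[-1,-0.0003,0.0091,0,0.07]]]}}

```text
time_s: 7.4
tcp_pos: [431.8, 300.2, 205.7]
ee_rot: [-0.046, -3.14, 0.0]
ft_force: [-8.3, -2.9, 17.1]
finger_gap: 21.3
finger_force: 62.3
```

{"name": "play_rows", "arguments": {"series": [[[-1,-0.0001,0.0052,0,0.04],[-1,-0.0001,0.0052,0,0.04],[-1,-0.0001,0.0052,0,0.04]]]}}

```text
time_s: 7.65
tcp_pos: [433.1, 315.7, 205.6]
ee_rot: [-0.232, -3.132, 0.0]
ft_force: [-11.3, -3.2, 18.5]
finger_gap: 21.1
finger_force: 62.3
```

```bash
python3 -c "
from h import *
st()"
```

```text
t 7.65 tcp [433.1 315.7 205.6] xang 2.994 tilt [-0.001 -0.    -1.   ] pos ang 2.981 r 129.5 F [-11.3  -3.2  18.5] gap 21.1 q7 [-0.68  0.54 -0.01  1.97  0.01  0.63  0.73]
```

{"name": "play_rows", "arguments": {"series": [[[-1,-0.0001,0.0052,0,0.04],[-1,-0.0001,0.0052,0,0.04],[-1,-0.0001,0.0052,0,0.04]]]}}

```text
time_s: 7.9
tcp_pos: [436.4, 331.2, 205.7]
ee_rot: [-0.42, -3.113, -0.001]
ft_force: [-9.8, -0.7, 14.6]
finger_gap: 21.1
finger_force: 61.9
```

{"name": "play_rows", "arguments": {"series": [[[-1,0,0.0039,0,0.03],[-1,0,0.0039,0,0.03]]]}}

```text
time_s: 8.07
tcp_pos: [438.7, 338.6, 205.7]
ee_rot: [-0.513, -3.099, -0.001]
ft_force: [-9.0, -0.3, 14.6]
finger_gap: 21.0
finger_force: 61.9
```

```bash
python3 - <<'E'
from h import *
st();print(state()["wrist_torque"]);look("scene",[],"s4.png")
a=cv2.imread("pics/s4.png")[220:300,400:510];cv2.imwrite("pics/s4c.png",cv2.resize(a,(770,560),interpolation=cv2.INTER_CUBIC))
E
```

```text
t 8.07 tcp [438.7 338.6 205.7] xang 2.814 tilt [-0.001  0.001 -1.   ] pos ang 2.799 r 129.9 F [-9.  -0.3 14.6] gap 21.0 q7 [-0.74  0.56  0.03  1.93 -0.03  0.65  0.55]
[-0.31911778  1.70166613 -0.37083139]
```

View pics/s4c.png

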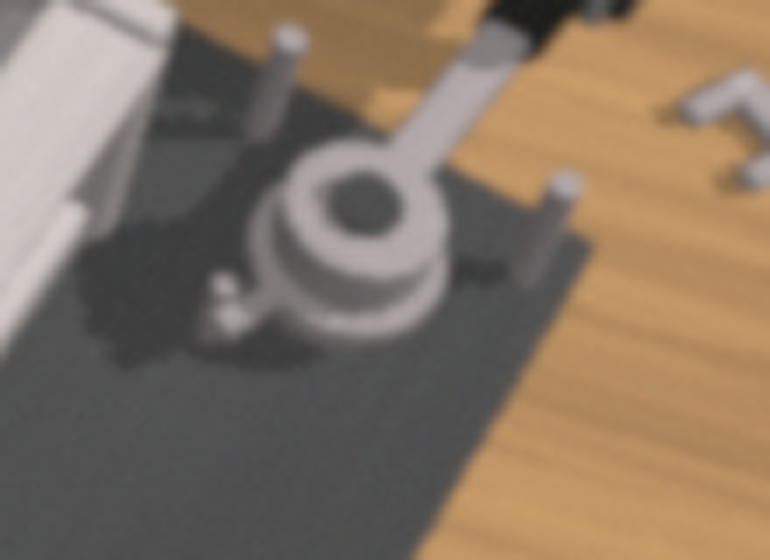

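The pointer is now at crop (240,310), at or almost at the peg (215,310). I'll push on in small steps until the force rises.

{"name": "play_rows", "arguments": {"series": [[[-1,0,0.0026,0,0.02],[-1,0,0.0026,0,0.02]]]}}

```text
time_s: 8.28
tcp_pos: [440.4, 343.4, 205.7]
ee_rot: [-0.574, -3.088, -0.001]
ft_force: [-9.5, -0.1, 13.8]
finger_gap: 21.0
finger_force: 61.7
```

{"name": "play_rows", "arguments": {"series": [[[-1,0,0.0026,0,0.02],[-1,0,0,0,0]]]}}

```text
time_s: 8.45
tcp_pos: [441.4, 346.1, 205.7]
ee_rot: [-0.605, -3.082, -0.001]
ft_force: [-9.0, -0.6, 16.3]
finger_gap: 21.1
finger_force: 62.0
```

```bash
python3 - <<'E'
from h import *
st();print(state()["wrist_torque"])
E
```

```text
t 8.45 tcp [441.4 346.1 205.7] xang 2.754 tilt [-0.     0.001 -1.   ] pos ang 2.738 r 130.0 F [-9.  -0.6 16.3] gap 21.1 q7 [-0.76  0.57  0.05  1.91 -0.04  0.66  0.5 ]
[-0.3674894   1.79900085 -0.52340023]
```

{"name": "play_rows", "arguments": {"series": [[[-1,0,0.0026,0,0.02],[-1,0,0.0026,0,0.02]]]}}

```text
time_s: 8.62
tcp_pos: [443.4, 350.5, 205.7]
ee_rot: [-0.666, -3.069, -0.001]
ft_force: [-8.0, -1.7, 13.7]
finger_gap: 20.9
finger_force: 61.7
```

{"name": "play_rows", "arguments": {"series": [[[-1,0,0.0026,0,0.02],[-1,0,0.0026,0,0.02]]]}}

```text
time_s: 8.78
tcp_pos: [445.6, 355.2, 205.7]
ee_rot: [-0.727, -3.055, -0.001]
ft_force: [-8.5, -1.8, 13.5]
finger_gap: 20.6
finger_force: 61.8
```

```bash
python3 - <<'E'
from h import *
st();print(state()["wrist_torque"]);look("scene",[],"s5.png")
a=cv2.imread("pics/s5.png")[245:285,415:470];cv2.imwrite("pics/s5c.png",cv2.resize(a,(770,560),interpolation=cv2.INTER_CUBIC))
E
```

```text
t 8.78 tcp [445.6 355.2 205.7] xang 2.674 tilt [-0.001  0.001 -1.   ] pos ang 2.661 r 130.2 F [-8.5 -1.8 13.5] gap 20.6 q7 [-0.78  0.58  0.07  1.89 -0.06  0.67  0.43]
[-0.60152771  1.70321187 -0.2537585 ]
```

View pics/s5c.png

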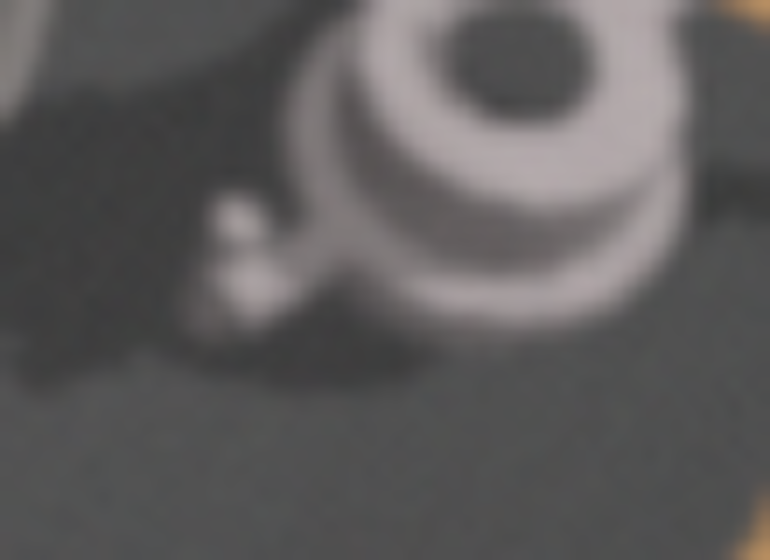

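The pointer tip, near crop (255,285), now appears to be beside the peg (235,250), but there is no force rise yet. Pushing further.

{"name": "play_rows", "arguments": {"series": [[[-1,0,0.0026,0,0.02],[-1,0,0.0026,0,0.02]]]}}

```text
time_s: 9.0
tcp_pos: [448.0, 359.7, 205.7]
ee_rot: [-0.788, -3.04, -0.0]
ft_force: [-8.9, -2.9, 14.5]
finger_gap: 20.7
finger_force: 61.8
```

{"name": "play_rows", "arguments": {"series": [[[-1,0,0.0026,0,0.02],[-1,0,0.0026,0,0.02]]]}}

```text
time_s: 9.17
tcp_pos: [450.7, 364.3, 205.7]
ee_rot: [-0.849, -3.024, -0.001]
ft_force: [-7.0, 0.1, 10.8]
finger_gap: 21.1
finger_force: 61.3
```

```bash
python3 - <<'E'
from h import *
st();print(state()["wrist_torque"])
look("scene",[],"s6.png")
A=cv2.imread("pics/s5.png",0).astype(int);B=cv2.imread("pics/s6.png",0).astype(int);C=cv2.imread("pics/s4.png",0).astype(int)
for n,D in(("4-5",A-C),("5-6",B-A)): print(n,abs(D[258:275,426:440]).mean(),"bg",abs(D[258:275,405:419]).mean())
E
```

```text
t 9.17 tcp [450.7 364.3 205.7] xang 2.594 tilt [-0.     0.001 -1.   ] pos ang 2.581 r 130.3 F [-7.   0.1 10.8] gap 21.1 q7 [-0.8   0.6   0.09  1.86 -0.08  0.68  0.36]
[-0.18389788  1.27287664 -0.3794468 ]
4-5 0.8739495798319328 bg 0.8823529411764706
5-6 0.9033613445378151 bg 1.0
```

```bash
python3 - <<'E'
from h import *
p=look("top",["clamp_nut"],"t6.png");q=look("wrist",[],"w6.png")
a=cv2.imread("pics/t6.png")[185:230,160:220];b=cv2.imread("pics/w6.png")[220:400,220:440]
a=cv2.resize(a,(400,300),interpolation=cv2.INTER_CUBIC);b=cv2.resize(b,(400,300),interpolation=cv2.INTER_CUBIC)
c=cv2.imread("pics/s6.png")[220:295,400:500];c=cv2.resize(c,(400,300),interpolation=cv2.INTER_CUBIC)
cv2.imwrite("pics/m6.png",np.vstack([np.hstack([a,b]),np.hstack([c,c*0])]))
E
```

```text
top clamp_nut 0.64 [570. 278.  30.] px [203. 204.]
```

View pics/m6.png

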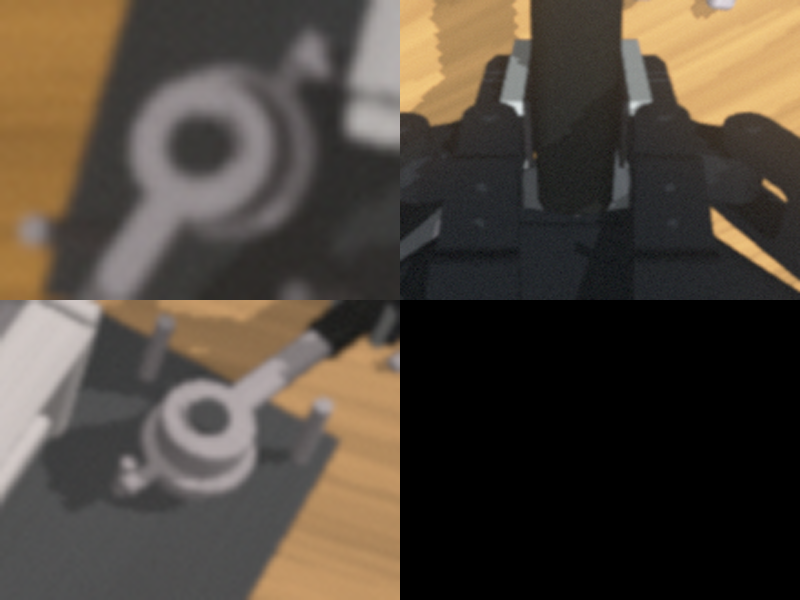

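{"name": "play_rows", "arguments": {"series": [[[-1,0,0.0026,0,0.02],[-1,0,0.0026,0,0.02],[-1,0,0.0026,0,0.02],[-1,0,0.0026,0,0.02],[-1,0,0.0026,0,0.02]]]}}

```text
time_s: 9.78
tcp_pos: [458.0, 375.2, 205.7]
ee_rot: [-1.0, -2.978, -0.001]
ft_force: [-4.9, -0.8, 11.4]
finger_gap: 21.0
finger_force: 61.5
```

{"name": "play_rows", "arguments": {"series": [[[-1,0,0.0026,0,0.02],[-1,0,0.0026,0,0.02],[-1,0,0.0026,0,0.02],[-1,0,0.0026,0,0.02]]]}}

```text
time_s: 10.12
tcp_pos: [464.6, 383.2, 205.7]
ee_rot: [-1.118, -2.936, -0.001]
ft_force: [-5.2, -1.4, 10.6]
finger_gap: 21.1
finger_force: 61.4
```

```bash
python3 - <<'E'
from h import *
st();print(state()["wrist_torque"])
look("scene",[],"s7.png");look("top",[],"t7.png")
g=lambda n:cv2.imread("pics/"+n,0).astype(int)
D=g("s7.png")-g("s4.png");print(abs(D[258:275,426:440]).mean(),abs(D[258:275,405:419]).mean())
D=g("t7.png")-g("t6.png");print(abs(D[186:200,198:214]).mean(),abs(D[186:200,214:230]).mean())
E
```

```text
t 10.12 tcp [464.6 383.2 205.7] xang 2.414 tilt [-0.     0.001 -1.   ] pos ang 2.4 r 130.6 F [-5.2 -1.4 10.6] gap 21.1 q7 [-0.84  0.63  0.13  1.81 -0.12  0.71  0.2 ]
[-0.49361533  1.04760194 -0.47390227]
1.4705882352941178 1.411764705882353
1.6116071428571428 11.714285714285714
```

The nut has not moved over the last 0.4 rad of drive, which is more than the free play, and the pointer looks to be touching the peg. I'll confirm with one more short stroke.

{"name": "play_rows", "arguments": {"series": [[[-1,-0.0009,-0.0149,0,-0.115],[-1,-0.0009,-0.0149,0,-0.115],[-1,-0.0009,-0.0149,0,-0.115],[-1,-0.0009,-0.0149,0,-0.115],[-1,-0.0009,-0.0149,0,-0.115]]]}}

```text
time_s: 10.63
tcp_pos: [432.9, 315.8, 205.7]
ee_rot: [0.229, 3.133, 0.001]
ft_force: [-0.4, -1.9, 8.1]
finger_gap: 21.1
finger_force: 61.2
```

{"name": "play_rows", "arguments": {"series": [[[-1,-0.0009,-0.0149,0,-0.115],[-1,-0.0009,-0.0149,0,-0.115],[-1,-0.0009,-0.0149,0,-0.115],[-1,0,0,0,0]]]}}

```text
time_s: 10.97
tcp_pos: [434.7, 269.3, 205.7]
ee_rot: [0.314, -3.126, 0.001]
ft_force: [-12.3, 3.8, 13.7]
finger_gap: 21.0
finger_force: 62.1
```

{"name": "play_rows", "arguments": {"series": [[[-1,-0.0005,0.0104,0,0.08],[-1,-0.0005,0.0104,0,0.08],[-1,-0.0005,0.0104,0,0.08],[-1,-0.0005,0.0104,0,0.08],[-1,-0.0005,0.0104,0,0.08]]]}}

```text
time_s: 11.38
tcp_pos: [434.6, 323.8, 205.7]
ee_rot: [-0.329, -3.123, 0.001]
ft_force: [-10.4, -7.0, 19.9]
finger_gap: 21.1
finger_force: 62.4
```

{"name": "play_rows", "arguments": {"series": [[[-1,-0.0003,0.0078,0,0.06],[-1,-0.0003,0.0078,0,0.06],[-1,-0.0003,0.0078,0,0.06],[-1,0,0,0,0]]]}}

```text
time_s: 11.72
tcp_pos: [441.9, 347.0, 205.7]
ee_rot: [-0.609, -3.081, -0.001]
ft_force: [-12.9, -2.9, 23.0]
finger_gap: 20.9
finger_force: 63.2
```

```bash
python3 - <<'E'
from h import *
st();print(state()["wrist_torque"])
look("scene",[],"s8.png");look("top",[],"t8.png")
g=lambda n:cv2.imread("pics/"+n,0).astype(int)
D=g("s8.png")-g("s4.png");print(abs(D[258:275,426:440]).mean(),abs(D[258:275,405:419]).mean())
E
```

```text
t 11.72 tcp [441.9 347.  205.7] xang 2.751 tilt [-0.001  0.001 -1.   ] pos ang 2.73 r 130.0 F [-12.9  -2.9  23. ] gap 20.9 q7 [-0.76  0.57  0.05  1.91 -0.04  0.66  0.5 ]
[-0.75179007  2.58931877 -0.95084803]
0.8697478991596639 0.8277310924369747
```

The nut is firmly at its stop. Releasing and lifting.

{"name": "play_rows", "arguments": {"series": [[[1,0,0,0,0],[1,0,0,0,0],[1,0,0,0,0],[1,0,0,0,0],[1,0,0,0,0]]]}}

```text
time_s: 12.23
tcp_pos: [442.5, 345.4, 204.7]
ee_rot: [0.604, 3.083, -0.0]
ft_force: [0.3, -0.1, 0.5]
finger_gap: 80.0
finger_force: 0.0
```

{"name": "play_rows", "arguments": {"series": [[[1,0,0,0,0],[1,0,0,-0.015,0],[1,0,0,-0.03,0],[1,0,0,-0.035,0],[1,0,0,-0.035,0]]]}}

```text
time_s: 12.65
tcp_pos: [442.2, 345.3, 320.8]
ee_rot: [-0.604, -3.082, 0.002]
ft_force: [-0.2, 0.8, -0.9]
finger_gap: 85.4
finger_force: 0.0
```

{"name": "play_rows", "arguments": {"series": [[[1,0.03,0,-0.02,0],[1,0.03,0,-0.02,0],[1,0.03,0,0,0],[1,0,0,0,0],[1,0,0,0,0]]]}}

```text
time_s: 13.07
tcp_pos: [357.8, 380.1, 360.1]
ee_rot: [0.6, 3.084, 0.001]
ft_force: [0.6, -0.1, 0.2]
finger_gap: 85.0
finger_force: 0.0
```

```bash
python3 - <<'E'
from h import *
st()
look("scene",["ratchet_grip","mill_ratchet_grip"],"s9.png");look("top",["mill_ratchet_grip"],"t9.png")
g=lambda n:cv2.imread("pics/"+n,0).astype(int)
D=g("s9.png")-g("s4.png");print(abs(D[258:275,426:440]).mean(),abs(D[258:275,405:419]).mean())
a=cv2.resize(cv2.imread("pics/t9.png")[180:240,150:230],(480,360),interpolation=cv2.INTER_CUBIC)
b=cv2.resize(cv2.imread("pics/s9.png")[235:285,420:460],(288,360),interpolation=cv2.INTER_CUBIC)
cv2.imwrite("pics/m9.png",np.hstack([a,b]))
E
```

```text
t 13.07 tcp [357.8 380.1 360.1] xang 2.757 tilt [ 0.     0.001 -1.   ] pos ang 2.745 r 220.3 F [ 0.6 -0.1  0.2] gap 85.0 q7 [-0.9   0.28  0.03  1.92 -0.01  0.94  0.32]
scene ratchet_grip 0.73 [517. 316.  56.] px [465. 237.]
scene mill_ratchet_grip 0.67 [ 653. -225.   61.] px [208. 206.]
top mill_ratchet_grip 0.65 [ 628. -233.   55.] px [432. 179.]
4.9411764705882355 4.5966386554621845
```

View pics/m9.png

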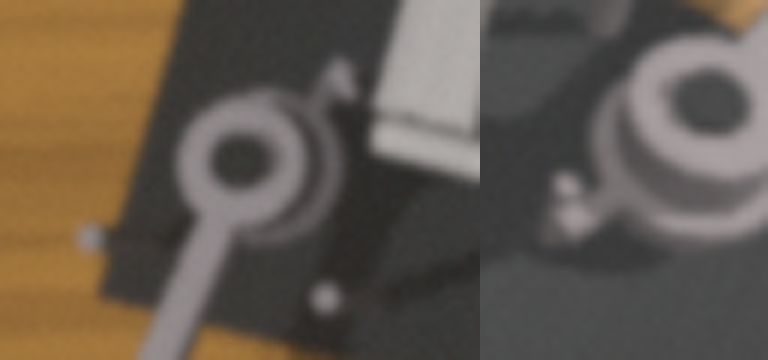

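The pointer lies against the peg, at crop (335,75) in the top view and (570,210) in the scene view. The mill wrench is where it was and the gripper is clear.

```bash
python3 -c "
from cell import *
print(finish_job())"
```

```text
the job is handed in; nothing more can be done
None
```

I tightened the clamp nut until its pointer lay against the stop peg and it would turn no further, let go of the wrench, left the mill wrench where it was, and handed the job in at about 13 s.

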